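# Sort spectacle parts into their trays

### The job

Sort the four loose spectacle parts into the plywood trays: the large lens blank into the larger bay and the small lens blank into the smaller bay of the divided tray, the temple arm into the narrow undivided tray, and the frame front into the wide undivided tray. Each part must end up released and lying flat on its tray's floor, fully inside the rim; leave the pliers, the burr stand and the glue jar where they are.

Things in the scene. Friction and masses are not known exactly. Their poses are not given: they have to be found in the camera images.
- large_lens: Large round lens blank of green glass: disc 58 mm in diameter, upright edge 14 mm high, slightly domed top 17 mm high at the middle, 45 g. Origin at the centre of its underside, z up; round, so its yaw means nothing. Starts flat on the bench.
- small_lens: Small round lens blank of the same green glass: disc 42 mm in diameter, upright edge 14 mm high, domed top 17 mm, 25 g. Origin at the centre of its underside, z up; its yaw means nothing. Starts flat on the bench.
- temple: Black acetate temple arm (side arm of spectacles) lying on its side, 10 mm thick, about 20 g. Straight shaft 12 mm wide along its own y from -62 to +30 mm, centred on x = 0; then a rounded ear tip of the same width bent towards -x, ending at y = +73, x = -17 mm. Origin on the shaft's centre line, on the underside, z up, near the centre of mass: grip there across x.
- front: Black acetate spectacle frame front, no lenses, lying flat: 10 mm thick, 136 mm long along its own y, 50 mm across x, about 35 g. Two round rims (50 mm outside, 42 inside) centred at y = +38 and -38 mm, joined by a bridge 20 mm wide in x (-10 to +10 mm); the rims are about 30 mm apart in y at the bridge's edges. Origin: middle of the bridge, underside, z up. Grip the bridge across x.
- lens_tray: Fixed plywood sorting tray, grey felt floor 3 mm and rim 7 mm above the bench, walls 4 mm thick. Origin at the centre of its underside; z up, y along its long side. 90 (x) by 162 mm (y) outside; the only tray with a cross wall (rim high), making two bays, both at x = 0: the larger, 82 (x) by 84 mm (y), centred at y = +35 mm; the smaller, 82 (x) by 66 mm (y), centred at y = -44 mm.
- temple_tray: Fixed plywood sorting tray, grey felt floor 3 mm and rim 7 mm above the bench, walls 4 mm thick. Origin at the centre of its underside; z up, y along its long side. 60 mm by 172 mm outside, 52 mm by 164 mm inside, undivided: the narrow one.
- front_tray: Fixed plywood sorting tray, grey felt floor 3 mm and rim 7 mm above the bench, walls 4 mm thick. Origin at the centre of its underside; z up, y along its long side. 86 mm by 170 mm outside, 78 mm by 162 mm inside, undivided: the wide one.
- pliers: Bystander: pliers with blue handles lying on the bench, about 150 mm long and 54 mm wide, 17 mm high. Origin on the bench near the pivot, y towards the jaws. Not to be moved.
- burr_stand: Bystander: black rubber block 70 x 100 x 18 mm holding upright rotary burrs, 62 mm high in all. Origin at the centre of its underside. Not to be moved.
- jar: Bystander: small amber glue jar with a white cap, 40 mm in diameter, 45 mm high. Origin at the centre of its underside. Not to be moved.
Not all that is in view belongs to the job. Leave any green or orange look-alike of the front_tray alone. What is shaped like the temple_tray but turquoise is not meant.

How it is judged:
At the end, for the whole second after the job is handed in: All at rest, flat on the tray floor (underside within 2.5 mm, tilt under 0.045 rad). Off-centre in bay or tray (x, y) at most: large lens 15, 15 mm; small lens 22, 14; temple origin 23, 25; front 18, 18. Temple and front lie along their trays within 0.4 rad, either way round (x of large_lens in the frame of lens_tray between -0.015 and 0.015 m and y of large_lens in the frame of lens_tray between 0.02 and 0.05 m and z of large_lens in the frame of lens_tray between 0.001 and 0.0055 m and angle between each of large_lens, small_lens, temple, front's own z axis and vertical below 0.045 rad and x of small_lens in the frame of lens_tray between -0.022 and 0.022 m and y of small_lens in the frame of lens_tray between -0.058 and -0.03 m and z of small_lens in the frame of lens_tray between 0.001 and 0.0055 m and x of temple in the frame of temple_tray between -0.023 and 0.023 m and y of temple in the frame of temple_tray between -0.025 and 0.025 m and z of temple in the frame of temple_tray between 0.001 and 0.0055 m and x of front in the frame of front_tray between -0.018 and 0.018 m and y of front in the frame of front_tray between -0.018 and 0.018 m and z of front in the frame of front_tray between 0.001 and 0.0055 m and angle between the y axis of temple and the y axis of temple_tray, either way round below 0.4 rad and angle between the y axis of front and the y axis of front_tray, either way round below 0.4 rad and linear speed of each of large_lens, small_lens, temple, front below 0.01 m/s and angular speed of each of large_lens, small_lens, temple, front below 0.1 rad/s); the robot touches nothing.
It fails at once if the pliers, the burr stand or the glue jar is moved more than 20 mm (distance of any of pliers, burr_stand, jar from where it was at the start of the episode above 0.02 m).
It also fails if it takes over 99 s, if anything falls off the work surface, if the arm or the gripper's body presses on something with over 40 N, if the wrist force passes 120 N, or if a joint passes its speed limit or range.

### The arm

A 6-joint arm with a two-finger parallel gripper is mounted at the origin on the work surface. World frame = base frame: x ahead of the robot, y to its left, z up, the work surface at z = 0. Lengths are in m, angles in rad, forces in N, time in s.
With the tool pointing down it reaches from about 0.375 to 0.9 m from the base axis. Payload 3.1 kg.
Tool frame: the origin (TCP) lies at the very end of the fingers, on their centre line; the grasp point (between the pads) lies 19 mm behind it (manip.pinch_z is the distance from the TCP to the grasp point, in m); z points along the fingers, y is the direction in which the jaws open and shut (so a half turn about z gives the same grasp; the last joint's range is limited). The gripper opens to 85 mm and grips with 20 to 120 N. Pads are 22 mm wide; open, the fingers measure 114 mm over their backs; the gripper's body (76 mm by 85 mm) begins 54 mm behind the grasp point. The pads swing forward as they close: fully open they stand 13 mm farther back than shut.
Start: joints at [-0.178, 0.527, 1.433, -0, 1.181, -0.178], TCP at [0.625, 0, 0.231] pointing down, gripper open.
Joint ranges: [-3.08, 3.08], [-0.75, 2.2], [0.22, 2.44], [-1.43, 4.57], [0, 2.65], [-2.85, 2.85]. Speed limits (rad/s): [2.79, 2.79, 3.14, 3.14, 3.14, 3.14].

### API

Orientations are given as a unit quaternion [x, y, z, w].
In Python, from station import manip gives the robot as it stands.
- The arm moves only by the tool drive_tool, never from a script. Its argument "increments" is a list of rows, each a list of 7 numbers: the closure in counts, from 0 (fully open) to 255 (shut), then the shift along the tool's x, y, z in cm, then the turn, a rotation vector about the tool's x, y, z in rad. A call has 1 to 20 rows; each row is the pose to reach, as a shift and turn from the pose commanded when the call began, along the tool's axes at that moment; what a row does not reach only later rows make up. A row lasts 1/10 s, in which the tool goes at most 50 mm and 8.59 degrees, less where a joint would pass 70% of its speed; a pose out of reach is approached as far as the arm can. A call with a gripper value outside its range is refused whole. The fingers move at their own pace and stop on an object; "force" is the grip in N (left out, the last holds). Time passes only in rows, so rows that repeat a pose let the fingers close. It gives the time, the measured TCP pose, the force and the opening at its end, in the units of the state.
- manip.sense(): the state, without advancing time (a new reading comes with each control period).
- manip.snapshot(name): name is "scene" or "side" or "wrist"; returns the picture (400x640x3 uint8, red, green, blue); there is no depth.
- manip.camera_model(name): a dict with "mtx" (3x3 intrinsics, pixels), "k1" (the pictures are not rectified: a ray, as slopes to the right and down, at radius r is drawn at 1 + k1 r^2 times it, then the intrinsics apply), "cam_to_world" (4x4, takes a point from camera to world coordinates). Camera axes: x right, y down, z forward; pixel columns grow to the right and rows downward; lengths in m; the calibration is good to about 2 mm. A picture is of the moment at which its call begins: read the wrist's pose just before it. camera_model takes no time and is no camera call; for the wrist camera it gives the pose at the moment of the call.
- manip.sign_off(): hands the job in, once; it reports no verdict.
The state is a dict: "t": time; "q": joint angles; "qd": joint speeds; "tau": joint torques, N m; "tcp_pos": TCP position; "tool_rot": TCP orientation; "force": force on the tool from outside, world axes, zero at the start; "ft_torque": the same for the moment, N m; "finger_gap": opening from 0.0 (shut) to 1.0 (fully open).
Only numpy, scipy, OpenCV 4.12 (cv2) and the standard library are available. Lean on these libraries where they do the work, as an engineer would, in place of code of your own. Each camera call takes 0.05 s, during which the arm holds its last target. There are 200 camera calls.

## Working session

There is one attempt and no reset: what is moved stays moved. The work goes in short steps, Python scripts to look and compute and a tool call to move; the robot and the scene stay as the last step left them, time stands still between calls to the robot, and variables do not carry over. Pictures are saved under pics/ and viewed, about 12 in all and at most 16, crops included, and the job is handed in when it is done.

Besides the shell and the picture viewer there is one more tool, called after "Emit:" in YAML: its name, and indented under it one key for each argument. drive_tool: Moves the arm, as the interface text tells. Its arguments: {"type":"object","properties":{"increments":{"type":"array","items":{"type":"array","items":{"type":"number"}}},"force":{"type":"number"}},"required":["increments"]}

```bash
mkdir -p pics; ls; python3 - <<'E'
from station import manip
import cv2,numpy as np
for n in ("scene","side","wrist"):
    m=manip.camera_model(n); im=manip.snapshot(n)
    cv2.imwrite(f"pics/{n}0.png",im[:,:,::-1])
    print(n,np.round(m["mtx"],1).tolist(),m["k1"],np.round(m["cam_to_world"],4).tolist())
print(manip.sense())
E
```

```text
pics
scene [[398.9, 0.0, 319.1], [0.0, 398.9, 198.5], [0.0, 0.0, 1.0]] -0.08843538855364233 [[0.868, 0.414, -0.274, 0.8624], [0.4964, -0.7309, 0.4684, -0.4962], [-0.0064, -0.5426, -0.84, 1.0454], [0.0, 0.0, 0.0, 1.0]]
side [[451.5, 0.0, 321.0], [0.0, 451.5, 204.9], [0.0, 0.0, 1.0]] -0.0225779821846287 [[-0.9963, -0.0651, 0.0552, 0.4614], [-0.0854, 0.7555, -0.6496, 0.8346], [0.0006, -0.652, -0.7583, 0.9192], [0.0, 0.0, 0.0, 1.0]]
wrist [[297.1, 0.0, 317.9], [0.0, 297.1, 199.9], [0.0, 0.0, 1.0]] -0.05678195039713364 [[1.0, 0.0004, -0.0017, 0.6257], [-0.0001, -0.9632, -0.2686, 0.0676], [-0.0017, 0.2686, -0.9632, 0.3731], [0.0, 0.0, 0.0, 1.0]]
{'t': 0.15, 'q': array([-1.78496024e-01,  5.28301589e-01,  1.43362523e+00,  1.80781363e-05,
        1.18144125e+00, -1.78468672e-01]), 'qd': array([-0.0002816 , -0.00333172, -0.00313888, -0.00127864,  0.00079078,
        0.00080469]), 'tau': array([ 1.17890530e-03, -4.42742836e+01, -1.78276026e+01, -2.15643640e-04,
        5.61750654e-03, -9.84718270e-06]), 'tcp_pos': array([6.24430147e-01, 1.39801486e-04, 2.30522868e-01]), 'tool_rot': array([ 7.07118604e-01,  7.07094401e-01, -4.99425500e-04, -7.33940118e-04]), 'force': array([ 0.5585444 ,  0.48667014, -0.25390645]), 'ft_torque': array([ 0.00995234, -0.0059764 , -0.0161176 ]), 'finger_gap': 1.0006774245756636}
```

View pics/scene0.png

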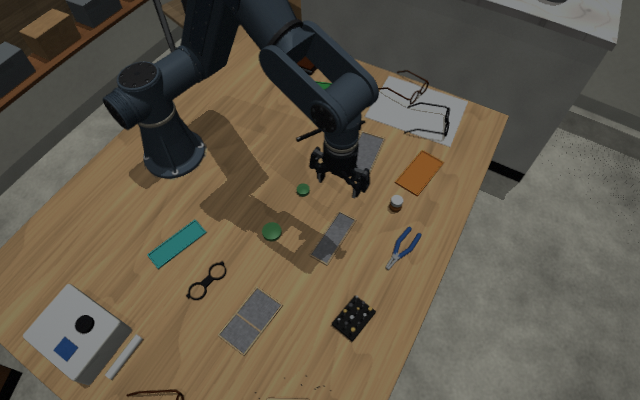

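View pics/side0.png

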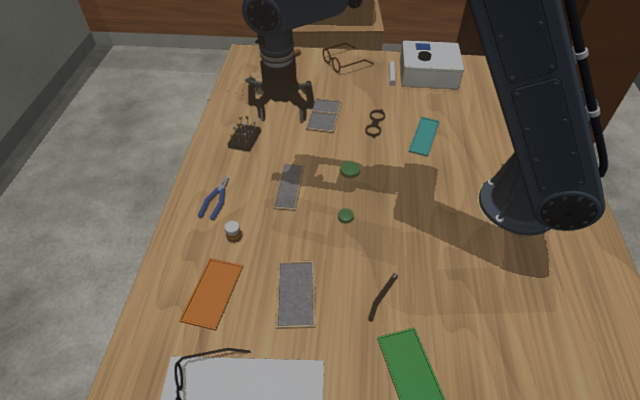

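The scene view shows the lenses at (303,190) and (272,231), the frame front at (207,281), the lens tray at (251,321) and the temple tray at (333,238). The side view shows everything, with the temple at (384,295) and the front tray at (296,293). I'll enlarge the side view.

```bash
cat > h.py <<'E'
import numpy as np,cv2
from station import manip
def ray(m,px):
    px=np.atleast_2d(np.array(px,float)); K=m["mtx"]
    d=(px-[K[0,2],K[1,2]])/[K[0,0],K[1,1]]; u=d.copy()
    for _ in range(20): u=d/(1+m["k1"]*(u**2).sum(1,keepdims=True))
    return np.c_[u,np.ones(len(u))]@m["cam_to_world"][:3,:3].T, m["cam_to_world"][:3,3]
def world(m,px,z):
    r,o=ray(m,px); s=(z-o[2])/r[:,2]; return (o+s[:,None]*r)[:,:2]
def pix(m,P):
    T=np.linalg.inv(m["cam_to_world"]); c=np.atleast_2d(P)@T[:3,:3].T+T[:3,3]
    s=c[:,:2]/c[:,2:]; s=s*(1+m["k1"]*(s**2).sum(1,keepdims=True)); K=m["mtx"]
    return s*[K[0,0],K[1,1]]+[K[0,2],K[1,2]]
def crop(im,x0,x1,y0,y1,k,name):
    c=cv2.resize(im[y0:y1,x0:x1,::-1],None,fx=k,fy=k,interpolation=cv2.INTER_CUBIC)
    for x in range(-(-x0//20)*20,x1,20): cv2.line(c,((x-x0)*k,0),((x-x0)*k,8),(0,0,255),1);cv2.putText(c,str(x),((x-x0)*k,20),0,.4,(0,0,255),1)
    for y in range(-(-y0//20)*20,y1,20): cv2.line(c,(0,(y-y0)*k),(8,(y-y0)*k),(0,0,255),1);cv2.putText(c,str(y),(10,(y-y0)*k+4),0,.4,(0,0,255),1)
    cv2.imwrite(f"pics/{name}.png",c)
E
python3 - <<'E'
from h import *
im=cv2.imread("pics/side0.png")[:,:,::-1]
crop(im,265,425,92,222,5,"c1"); crop(im,265,415,250,335,5,"c2")
E
```

```text
(no output)
```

View pics/c1.png

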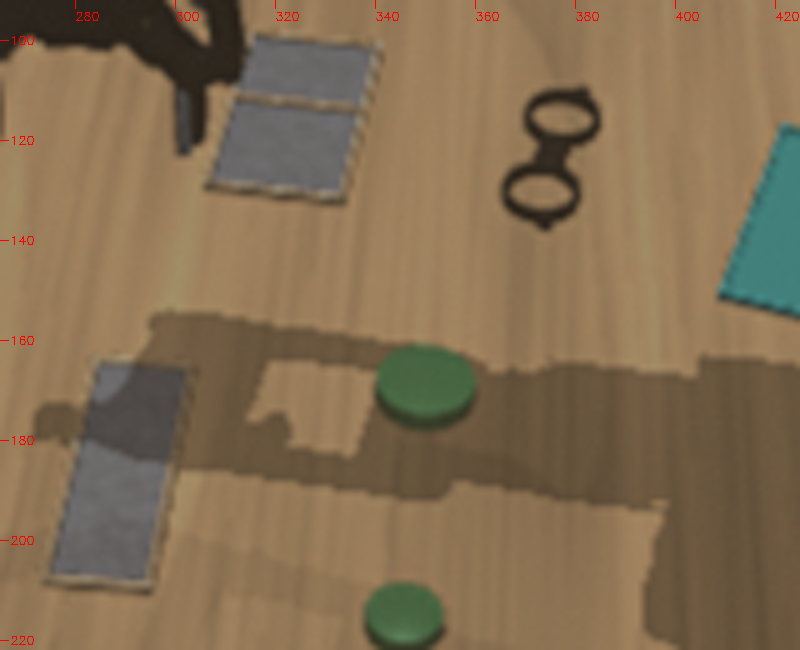

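View pics/c2.png

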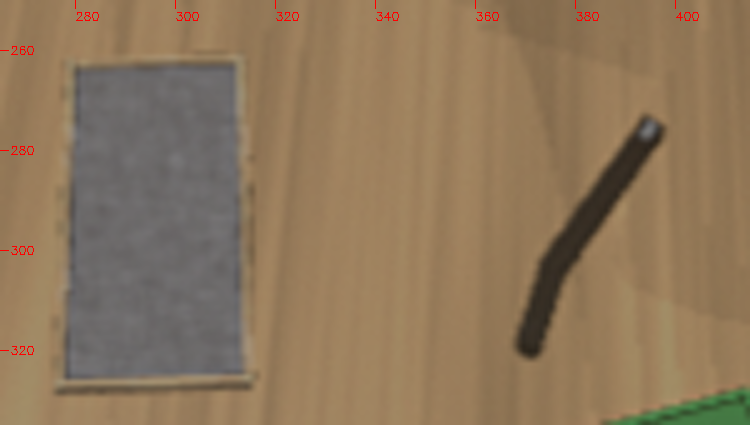

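The crops show every part and tray clearly; the small lens is at about (346,214) and the large one at (350,168). I'll turn the corner pixels into positions and check them against the given sizes.

```bash
python3 - <<'E'
from h import *
m=manip.camera_model("side")
def w1(p,z): return world(m,np.array(p)/5+[265,92],z)
def w2(p,z): return world(m,np.array(p)/5+[265,250],z)
def tray(n,c):
    TL,TR,BR,BL=c; a=(BL+BR-TL-TR)/2
    print(n,"ctr",c.mean(0).round(4),"len",np.linalg.norm(a).round(4),"wid",np.linalg.norm((TR+BR-TL-BL)/2).round(4),"yaw(+y dir downimg)",np.arctan2(a[1],a[0]).round(3), c.round(3).tolist())
tray("lens",w1([(250,36),(381,42),(344,203),(206,187)],.007)); print(w1([(238,97),(364,110)],.007).round(4))
tray("temple",w1([(94,363),(187,368),(152,591),(45,584)],.007))
tray("front",w2([(66,60),(242,55),(254,385),(56,392)],.007))
f=w1([(563,118),(541,192)],.010); print("front rims",f.round(4),"c",f.mean(0).round(4),"d",np.linalg.norm(f[1]-f[0]),"ang",np.arctan2(*(f[1]-f[0])[::-1]))
print("L",w1([(426,382),(376,382),(477,382)],.014).round(4),"S",w1([(405,612),(366,612),(444,612)],.014).round(4))
t=w2([(652,126),(553,265),(528,350)],.008); print("temple",t.round(4),np.linalg.norm(np.diff(t,axis=0),axis=1))
E
```

```text
lens ctr [ 0.5503 -0.3288] len 0.1623 wid 0.0872 yaw(+y dir downimg) 1.49 [[0.588, -0.409], [0.5, -0.41], [0.514, -0.244], [0.6, -0.252]]
[[ 0.5891 -0.3433]
 [ 0.5068 -0.3369]]
temple ctr [ 0.6215 -0.0067] len 0.1681 wid 0.0555 yaw(+y dir downimg) 1.564 [[0.648, -0.091], [0.594, -0.091], [0.594, 0.077], [0.651, 0.077]]
front ctr [0.5623 0.322 ] len 0.1707 wid 0.0851 yaw(+y dir downimg) 1.695 [[0.615, 0.242], [0.531, 0.232], [0.509, 0.401], [0.594, 0.412]]
front rims [[ 0.3791 -0.336 ]
 [ 0.3924 -0.2615]] c [ 0.3857 -0.2987] d 0.07564746203033076 ang 1.393255752405197
L [[ 0.4563 -0.0843]
 [ 0.4846 -0.0819]
 [ 0.4274 -0.0868]] S [[0.4598 0.086 ]
 [0.48   0.0877]
 [0.4396 0.0842]]
temple [[0.3349 0.256 ]
 [0.3808 0.3329]
 [0.3913 0.3753]] [0.08948885 0.04373523]
```

The sizes agree with the given ones (lens tray 162x87, temple tray 168x56, front tray 171x85, rims 76 mm apart, lenses about 57 and 41 mm). First move: above the large lens.

Emit:
drive_tool:
  increments:
    - [0,-8.4,-16.9,8,0,0,0]
    - [0,-8.4,-16.9,8,0,0,0]
    - [0,-8.4,-16.9,8,0,0,0]
    - [0,-8.4,-16.9,8,0,0,0]
    - [0,-8.4,-16.9,13,0,0,0]
    - [0,-8.4,-16.9,13,0,0,0]
    - [0,-8.4,-16.9,13,0,0,0]
    - [0,-8.4,-16.9,13,0,0,0]
  force: 30

```text
t: 0.95
tcp_pos: [0.4583, -0.0844, 0.1029]
tool_rot: [0.707, 0.707, 0.001, 0.002]
force: [0.8, 0.5, 0.8]
finger_gap: 0.995
```

```bash
python3 - <<'E'
from h import *
m=manip.camera_model("wrist"); im=manip.snapshot("wrist"); cv2.imwrite("pics/w1.png",im[:,:,::-1])
s=manip.sense(); print(s["t"],s["tcp_pos"],s["tool_rot"]); print(pix(m,[[.4563,-.0843,.0],[.4563,-.0843,.014],list(s["tcp_pos"])]))
E
```

```text
1.0 [ 0.45846639 -0.08437521  0.10332152] [0.70667821 0.70752981 0.00099874 0.00254634]
[[313.84927226 198.37279924]
 [313.6955859  202.95217832]
 [316.23666784 250.93903625]]
```

View pics/w1.png

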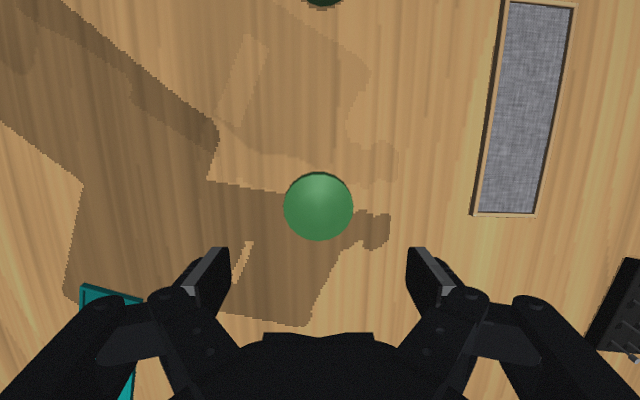

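The wrist view shows the large lens at (318,206), about 3 mm from the prediction. I'll descend with a small correction.

Emit:
drive_tool:
  increments:
    - [0,-0.2,0.2,5,0,0,0]
    - [0,-0.2,0.2,8,0,0,0]
    - [0,-0.2,0.2,8.5,0,0,0]
    - [0,-0.2,0.2,9,0,0,0]
    - [0,-0.2,0.2,9.5,0,0,0]
    - [0,-0.2,0.2,9.8,0,0,0]
    - [0,-0.2,0.2,9.8,0,0,0]
    - [0,-0.2,0.2,9.8,0,0,0]

```text
t: 1.8
tcp_pos: [0.4583, -0.0861, 0.0039]
tool_rot: [0.707, 0.707, 0.0, 0.001]
force: [-0.2, 0.1, 0.4]
finger_gap: 1.002
```

Emit:
drive_tool:
  increments:
    - [0,0,0,0.4,0,0,0]
    - [0,0,0,0.5,0,0,0]
    - [100,0,0,0.5,0,0,0]
    - [160,0,0,0.5,0,0,0]
    - [160,0,0,0.5,0,0,0]
    - [160,0,0,0.5,0,0,0]
    - [160,0,0,0.5,0,0,0]
    - [160,0,0,0.5,0,0,0]
    - [160,0,0,0.5,0,0,0]
    - [160,0,0,0.5,0,0,0]

```text
t: 2.8
tcp_pos: [0.4579, -0.086, -0.0014]
tool_rot: [0.707, 0.707, -0.0, 0.0]
force: [-0.6, -0.3, 5.7]
finger_gap: 0.657
```

Emit:
drive_tool:
  increments:
    - [160,0,0,-2,0,0,0]
    - [160,0,0,-5,0,0,0]
    - [160,-5,2.3,-8,0,0,0]
    - [160,-9,4,-8,0,0,0]
    - [160,-13,6,-8,0,0,0]
    - [160,-17,8,-8,0,0,0]
    - [160,-20.8,9.5,-8,0,0,0]
    - [160,-20.8,9.5,-8,0,0,0]
    - [160,-20.8,9.5,-8,0,0,0]
    - [160,-20.8,9.5,-8,0,0,0]

```text
t: 3.8
tcp_pos: [0.5517, -0.2924, 0.0775]
tool_rot: [0.707, 0.707, -0.0, -0.002]
force: [0.1, 0.3, 0.1]
finger_gap: 0.66
```

```bash
python3 - <<'E'
from h import *
m=manip.camera_model("wrist"); im=manip.snapshot("wrist"); cv2.imwrite("pics/w2.png",im[:,:,::-1])
s=manip.sense(); print(s["t"],s["tcp_pos"],s["finger_gap"]); print(m["cam_to_world"].round(4).tolist())
E
```

```text
3.85 [ 0.55183615 -0.29213675  0.07763661] 0.655825967056856
[[1.0, 0.0009, -0.0021, 0.5531], [0.0003, -0.9637, -0.2668, -0.2252], [-0.0023, 0.2668, -0.9637, 0.2203], [0.0, 0.0, 0.0, 1.0]]
```

View pics/w2.png

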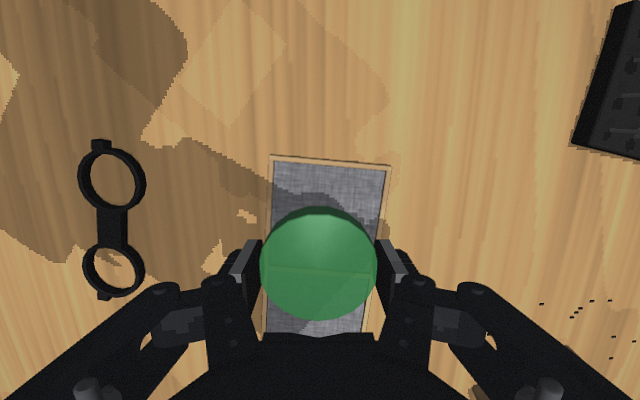

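The lens is held level. The tray's far rim corners are at (270,156) and (390,164), and the front's rims are centred near (112,179) and (114,269).

```bash
python3 - <<'E'
from h import *
m=manip.camera_model("wrist"); 
c=world(m,[(270,156),(390,164)],.007); print(c.round(4)); a=c[1]-c[0]; th=np.arctan2(a[1],a[0]); n=np.array([-np.sin(th),np.cos(th)])
e=c.mean(0); print(th,"ctr",e-.081*n,"bigbay",e-.046*n,"small",e-.125*n)
f=world(m,[(112,179),(114,269)],.010); print(f, f.mean(0),np.linalg.norm(f[1]-f[0]),np.arctan2(*(f[0]-f[1])[::-1]))
E
```

```text
[[ 0.5183 -0.2514]
 [ 0.6049 -0.257 ]]
-0.0649466652219894 ctr [ 0.55637843 -0.3350385 ] bigbay [ 0.55864997 -0.30011229] small [ 0.55352279 -0.37894574]
[[ 0.39967159 -0.26732704]
 [ 0.38668566 -0.34188869]] [ 0.39317862 -0.30460786] 0.0756840370439608 1.3983622543365626
```

Emit:
drive_tool:
  increments:
    - [160,-0.4,0.4,0,0,0,0.78]
    - [160,-0.4,0.4,1,0,0,0.78]
    - [160,-0.4,0.4,3,0,0,0.78]
    - [160,-0.4,0.4,5,0,0,0.78]
    - [160,-0.4,0.4,5.5,0,0,0.78]
    - [160,-0.4,0.4,6,0,0,0.78]
    - [160,-0.4,0.4,6.4,0,0,0.78]
    - [160,-0.4,0.4,6.8,0,0,0.78]
    - [160,-0.4,0.4,7.1,0,0,0.78]
    - [160,-0.4,0.4,7.3,0,0,0.78]
    - [160,-0.4,0.4,7.4,0,0,0.78]
    - [160,-0.4,0.4,7.4,0,0,0.78]

```text
t: 5.05
tcp_pos: [0.557, -0.298, 0.0043]
tool_rot: [0.923, 0.385, -0.0, -0.0]
force: [-0.4, 0.1, -0.5]
finger_gap: 0.657
```

Emit:
drive_tool:
  increments:
    - [160,0,0,0.1,0,0,0]
    - [160,0,0,0.2,0,0,0]
    - [160,0,0,0.2,0,0,0]
    - [60,0,0,0.2,0,0,0]
    - [60,0,0,0.2,0,0,0]
    - [60,0,0,0.2,0,0,0]
    - [60,0,0,0.2,0,0,0]
    - [60,0,0,-1,0,0,0]
    - [60,0,0,-3,0,0,0]
    - [60,0,0,-8,0,0,0]
    - [60,0,0,-8,0,0,0]
    - [60,0,0,-8,0,0,0]

```text
t: 6.25
tcp_pos: [0.558, -0.2988, 0.0868]
tool_rot: [0.923, 0.385, 0.001, 0.002]
force: [-1.1, 0.6, -1.3]
finger_gap: 0.765
```

Emit:
drive_tool:
  increments:
    - [0,20.5,-33.6,0,0,0,-0.78]
    - [0,20.5,-33.6,0,0,0,-0.78]
    - [0,20.5,-33.6,0,0,0,-0.78]
    - [0,20.5,-33.6,0,0,0,-0.78]
    - [0,20.5,-33.6,0,0,0,-0.78]
    - [0,20.5,-33.6,0,0,0,-0.78]
    - [0,20.5,-33.6,0,0,0,-0.78]
    - [0,20.5,-33.6,0,0,0,-0.78]
    - [0,20.5,-33.6,0,0,0,-0.78]
    - [0,20.5,-33.6,0,0,0,-0.78]
    - [0,20.5,-33.6,0,0,0,-0.78]
    - [0,20.5,-33.6,0,0,0,-0.78]

```text
t: 7.45
tcp_pos: [0.4629, 0.0828, 0.0841]
tool_rot: [0.708, 0.706, 0.0, 0.0]
force: [-0.5, -0.6, 0.2]
finger_gap: 1.0
```

```bash
cat > green.py <<'E'
from h import *
m=manip.camera_model("wrist"); im=manip.snapshot("wrist"); cv2.imwrite("pics/g.png",im[:,:,::-1])
h=cv2.cvtColor(im,cv2.COLOR_RGB2HSV); g=cv2.inRange(h,(45,90,40),(75,255,255))
n,l,st,c=cv2.connectedComponentsWithStats(g)
for i in range(1,n):
    if st[i,4]>300: print(st[i],c[i],world(m,c[i],.014))
s=manip.sense(); print(s["t"],s["tcp_pos"],s["tool_rot"],s["finger_gap"])
E
python3 green.py
```

```text
[ 290  179   55   56 2309] [317.06019922 207.03984409] [[0.46337846 0.08532687]]
7.5 [0.46286007 0.0827587  0.08413922] [7.07962788e-01 7.06249734e-01 1.05839886e-05 6.54559246e-05] 1.002594149956975
```

Emit:
drive_tool:
  increments:
    - [0,0.2,0,4,0,0,0]
    - [0,0.2,0,6,0,0,0]
    - [0,0.2,0,7.3,0,0,0]
    - [40,0.2,0,8,0,0,0]
    - [60,0.2,0,8.3,0,0,0]
    - [60,0.2,0,8.3,0,0,0]
    - [200,0.2,0,8.3,0,0,0]
    - [200,0.2,0,8.3,0,0,0]
    - [200,0.2,0,8.3,0,0,0]
    - [200,0.2,0,8.3,0,0,0]
    - [200,0.2,0,8.3,0,0,0]
    - [200,0.2,0,8.3,0,0,0]

```text
t: 8.7
tcp_pos: [0.4628, 0.086, 0.0022]
tool_rot: [0.707, 0.707, 0.0, 0.001]
force: [-0.7, -2.5, 7.1]
finger_gap: 0.469
```

Emit:
drive_tool:
  increments:
    - [200,0,0,-2,0,0,0]
    - [200,0,0,-5,0,0,0]
    - [200,-5,1,-8,0,0,0]
    - [200,-46.1,8.8,-8,0,0,0]
    - [200,-46.1,8.8,-8,0,0,0]
    - [200,-46.1,8.8,-8,0,0,0]
    - [200,-46.1,8.8,-8,0,0,0]
    - [200,-46.1,8.8,-8,0,0,0]
    - [200,-46.1,8.8,-8,0,0,0]
    - [200,-46.1,8.8,-8,0,0,0]
    - [200,-46.1,8.8,-8,0,0,0]
    - [200,-46.1,8.8,-8,0,0,0]
    - [200,-46.1,8.8,-8,0,0,0]
    - [200,-46.1,8.8,-8,0,0,0]
    - [200,-46.1,8.8,-8,0,0,0]

```text
t: 10.2
tcp_pos: [0.5495, -0.3729, 0.0808]
tool_rot: [0.707, 0.707, 0.0, -0.001]
force: [-0.2, 1.9, 0.3]
finger_gap: 0.467
```

```bash
python3 green.py; cp pics/g.png pics/w3.png
```

```text
[ 285   65   85   88 5841] [326.69457285 108.37579182] [[ 0.55639645 -0.29933615]]
[ 277  217   83   85 5506] [317.8677806  259.45895387] [[ 0.55049982 -0.41178151]]
10.25 [ 0.54975431 -0.37274234  0.08098993] [ 7.06620391e-01  7.07591758e-01  1.10773353e-04 -1.23063834e-03] 0.4690009068830281
```

View pics/w3.png

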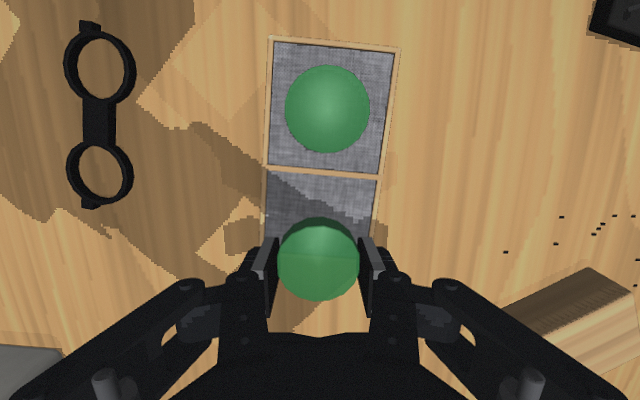

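The large lens lies centred in its bay at (327,108). The cross wall runs from (265,169) to (380,177), and the small lens is held level.

```bash
python3 - <<'E'
from h import *
m=manip.camera_model("wrist"); 
c=world(m,[(268,37),(400,48)],.007); d=world(m,[(265,169),(380,177)],.007); print(c.round(4),d.round(4)); a=c[1]-c[0]; th=np.arctan2(a[1],a[0]); n=np.array([-np.sin(th),np.cos(th)])
print(th, np.linalg.norm(a),"big",c.mean(0)-.046*n,"small",c.mean(0)-.125*n, d.mean(0)-.035*n)
f=world(m,[(100,70),(99.5,172)],.010); print(f, f.mean(0),np.linalg.norm(f[1]-f[0]),np.arctan2(*(f[0]-f[1])[::-1]))
E
```

```text
[[ 0.5172 -0.2526]
 [ 0.606  -0.2592]] [[ 0.5116 -0.342 ]
 [ 0.5968 -0.3479]]
-0.0733667756355981 0.08902459880165858 big [ 0.55820364 -0.30177996] small [ 0.55241286 -0.38056743] [ 0.55167055 -0.37987001]
[[ 0.39917022 -0.27139298]
 [ 0.38619555 -0.3432773 ]] [ 0.39268289 -0.30733514] 0.07304586187825149 1.3922252303793057
```

Emit:
drive_tool:
  increments:
    - [200,-0.3,0.1,3,0,0,0.07]
    - [200,-0.3,0.1,5,0,0,0.07]
    - [200,-0.3,0.1,6,0,0,0.07]
    - [200,-0.3,0.1,6.8,0,0,0.07]
    - [200,-0.3,0.1,7.2,0,0,0.07]
    - [200,-0.3,0.1,7.5,0,0,0.07]
    - [200,-0.3,0.1,7.5,0,0,0.07]
    - [200,-0.3,0.1,7.5,0,0,0.07]
    - [105,-0.3,0.1,7.5,0,0,0.07]
    - [105,-0.3,0.1,7.5,0,0,0.07]
    - [105,-0.3,0.1,7.5,0,0,0.07]
    - [105,-0.3,0.1,7.5,0,0,0.07]
    - [105,-0.3,0.1,6,0,0,0.07]
    - [105,-0.3,0.1,3,0,0,0.07]
    - [105,-0.3,0.1,-2,0,0,0.07]
    - [105,-0.3,0.1,-2,0,0,0.07]
    - [105,-0.3,0.1,-2,0,0,0.07]

```text
t: 11.95
tcp_pos: [0.5524, -0.3789, 0.1044]
tool_rot: [0.731, 0.682, 0.0, 0.003]
force: [-0.1, 0.3, 0.2]
finger_gap: 0.588
```

Emit:
drive_tool:
  increments:
    - [0,6.4,-16.5,0,0,0,0.106]
    - [0,6.4,-16.5,0,0,0,0.106]
    - [0,6.4,-16.5,0,0,0,0.106]
    - [0,6.4,-16.5,0,0,0,0.106]
    - [0,6.4,-16.5,0,0,0,0.106]
    - [0,6.4,-16.5,0,0,0,0.106]
    - [0,6.4,-16.5,0,0,0,0.106]

```text
t: 12.65
tcp_pos: [0.3924, -0.3038, 0.1012]
tool_rot: [0.766, 0.642, 0.0, 0.001]
force: [-0.3, 0.8, -0.1]
finger_gap: 1.004
```

```bash
python3 green.py; cp pics/g.png pics/w4.png
```

```text
[ 477  129   77   72 4262] [515.35194744 163.78061943] [[ 0.55484636 -0.29880992]]
[ 484  230   53   49 1883] [510.05629315 253.69835369] [[ 0.5507676 -0.3780298]]
12.7 [ 0.39247472 -0.3037233   0.1011999 ] [7.66428720e-01 6.42328748e-01 2.82194188e-05 8.91959751e-04] 0.9985420699518051
```

View pics/w4.png

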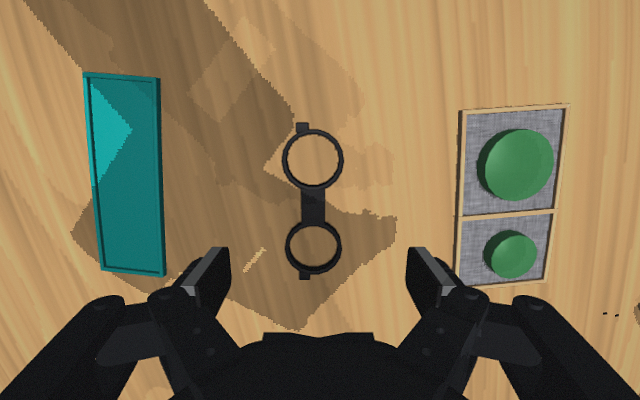

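Both lenses lie inside their bays. The front's rims are centred at (312.5,159.5) and (313.5,247), and the bridge is at about (313,206).

```bash
python3 - <<'E'
from h import *
m=manip.camera_model("wrist"); R=m["cam_to_world"]
f=world(m,[(312.5,159.5),(313.5,247)],.010); print(f, f.mean(0),np.linalg.norm(f[1]-f[0]),np.arctan2(*(f[0]-f[1])[::-1])); print(world(m,[(313,207)],.01))
E
```

```text
[[ 0.3957877  -0.26840611]
 [ 0.38315637 -0.34231549]] [ 0.38947204 -0.3053608 ] 0.07498097781438053 1.401528778489973
[[ 0.38916434 -0.30698154]]
```

Emit:
drive_tool:
  increments:
    - [0,-0.25,-0.25,4,0,0,0]
    - [0,-0.25,-0.25,7,0,0,0]
    - [0,-0.25,-0.25,8.5,0,0,0]
    - [0,-0.25,-0.25,9.4,0,0,0]
    - [0,-0.25,-0.25,9.8,0,0,0]
    - [0,-0.25,-0.25,9.8,0,0,0]
    - [220,-0.25,-0.25,9.8,0,0,0]
    - [220,-0.25,-0.25,9.8,0,0,0]
    - [220,-0.25,-0.25,9.8,0,0,0]
    - [220,-0.25,-0.25,9.8,0,0,0]
    - [220,-0.25,-0.25,9.8,0,0,0]
    - [220,-0.25,-0.25,9.8,0,0,0]
    - [220,-0.25,-0.25,9.8,0,0,0]
    - [220,-0.25,-0.25,9.8,0,0,0]
    - [220,-0.25,-0.25,9.8,0,0,0]
    - [220,-0.25,-0.25,9.8,0,0,0]

```text
t: 14.3
tcp_pos: [0.3884, -0.3048, 0.0038]
tool_rot: [0.767, 0.642, -0.0, 0.0]
force: [-0.3, 0.3, 5.7]
finger_gap: 0.223
```

Emit:
drive_tool:
  increments:
    - [220,0,0,-2,0,0,0]
    - [220,0,0,-5,0,0,0]
    - [220,0,0,-8,0,0,0]
    - [220,5,0.5,-10,0,0,-0.295]
    - [220,65,6,-10,0,0,-0.295]
    - [220,65,6,-10,0,0,-0.295]
    - [220,65,6,-10,0,0,-0.295]
    - [220,65,6,-10,0,0,-0.295]
    - [220,65,6,-10,0,0,-0.295]
    - [220,65,6,-10,0,0,-0.295]
    - [220,65,6,-10,0,0,-0.295]
    - [220,65,6,-10,0,0,-0.295]
    - [220,65,6,-10,0,0,-0.295]
    - [220,65,6,-10,0,0,-0.295]
    - [220,65,6,-10,0,0,-0.295]
    - [220,65,6,-10,0,0,-0.295]
    - [220,65,6,-10,0,0,-0.295]
    - [220,65,6,-10,0,0,-0.295]
    - [220,65,6,-10,0,0,-0.295]
    - [220,65,6,-10,0,0,-0.295]

```text
t: 16.3
tcp_pos: [0.5604, 0.3229, 0.1029]
tool_rot: [0.664, 0.747, -0.001, -0.0]
force: [-0.5, 0.7, -0.7]
finger_gap: 0.221
```

```bash
python3 green.py; cp pics/g.png pics/w5.png
```

```text
[   0    0  103   96 7716] [43.97433904 42.67418351] [[0.34102683 0.42386588]]
16.35 [0.56072585 0.32299035 0.10312646] [ 6.64583473e-01  7.47213572e-01 -7.75312164e-04 -2.89723901e-04] 0.22250741438166688
```

View pics/w5.png

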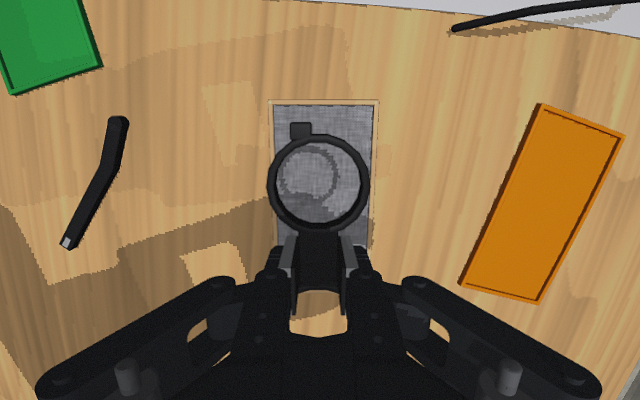

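The front is held level and lined up with its tray, whose far corners are at (267,101) and (379,101). The temple runs from (67,243) by the bend (107,170) to its tip (118,122).

```bash
python3 - <<'E'
from h import *
m=manip.camera_model("wrist")
c=world(m,[(267,101),(379,101)],.007); a=c[1]-c[0]; th=np.arctan2(a[1],a[0]); n=np.array([-np.sin(th),np.cos(th)])
print(c,th,np.linalg.norm(a),"ctr",c.mean(0)-.085*n)
t=world(m,[(67,243),(107,170),(118,122)],.009); print(t.round(4),np.linalg.norm(np.diff(t,axis=0),axis=1)); d=t[1]-t[0];d/=np.linalg.norm(d);print("org",t[0]+.062*d,t[1]-.03*d,np.arctan2(d[1],d[0])-np.pi/2)
E
```

```text
[[0.51338325 0.3976004 ]
 [0.59896253 0.40769721]] 0.11743915031793187 0.08617284737717462 ctr [0.56613229 0.31823429]
[[0.3402 0.2574]
 [0.3844 0.3294]
 [0.3961 0.3696]] [0.08454717 0.04182251]
org [0.37260834 0.31018697] [0.36870866 0.30383581] -0.5506591491793182
```

Emit:
drive_tool:
  increments:
    - [220,-0.4,0.2,4,0,0,0]
    - [220,-0.4,0.2,7,0,0,0]
    - [220,-0.4,0.2,8.3,0,0,0]
    - [220,-0.4,0.2,9,0,0,0]
    - [220,-0.4,0.2,9.5,0,0,0]
    - [220,-0.4,0.2,9.6,0,0,0]
    - [220,-0.4,0.2,9.6,0,0,0]
    - [220,-0.4,0.2,9.6,0,0,0]
    - [150,-0.4,0.2,9.6,0,0,0]
    - [150,-0.4,0.2,9.6,0,0,0]
    - [150,-0.4,0.2,9.6,0,0,0]
    - [150,-0.4,0.2,9.6,0,0,0]
    - [150,-0.4,0.2,8,0,0,0]
    - [150,-0.4,0.2,5,0,0,0]
    - [150,-0.4,0.2,0,0,0,0]
    - [150,-0.4,0.2,0,0,0,0]
    - [150,-0.4,0.2,0,0,0,0]

```text
t: 18.05
tcp_pos: [0.5648, 0.3217, 0.1061]
tool_rot: [0.664, 0.748, 0.002, 0.001]
force: [-0.7, -0.4, -0.0]
finger_gap: 0.414
```

Emit:
drive_tool:
  increments:
    - [60,1.1,-19.3,0,0,0,0.664]
    - [60,1.1,-19.3,0,0,0,0.664]
    - [60,1.1,-19.3,0,0,0,0.664]
    - [60,1.1,-19.3,0,0,0,0.664]
    - [60,1.1,-19.3,0,0,0,0.664]
    - [60,1.1,-19.3,0,0,0,0.664]
    - [60,1.1,-19.3,0,0,0,0.664]
    - [60,1.1,-19.3,0,0,0,0.664]
    - [60,1.1,-19.3,0,0,0,0.664]

```text
t: 18.95
tcp_pos: [0.3717, 0.3092, 0.1031]
tool_rot: [0.871, 0.491, 0.0, 0.0]
force: [0.1, 0.9, -0.9]
finger_gap: 0.764
```

```bash
python3 green.py; cp pics/g.png pics/w6.png
```

```text
[   22     0   235   172 21503] [142.74645398  70.43217226] [[0.31507951 0.46461075]]
19.0 [0.37151675 0.30917647 0.10312025] [8.71404046e-01 4.90565962e-01 1.59513859e-04 9.61243770e-07] 0.7634729277131376
```

View pics/w6.png

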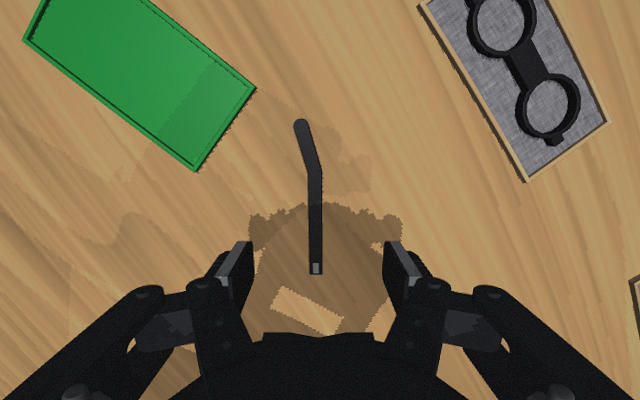

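The temple stands almost straight in view: end (316,270), bend (315,171), tip (300,122). The front lies inside its tray at the upper right.

```bash
python3 - <<'E'
from h import *
m=manip.camera_model("wrist")
t=world(m,[(316,270),(315,171),(300,120)],.010); print(t.round(4),np.linalg.norm(np.diff(t,axis=0),axis=1)); d=t[1]-t[0];d/=np.linalg.norm(d);print("org",t[0]+.062*d,t[1]-.03*d,np.arctan2(d[1],d[0])-np.pi/2)
E
```

```text
[[0.339  0.2563]
 [0.3844 0.3323]
 [0.3952 0.3722]] [0.08851384 0.04137911]
org [0.37076861 0.30952974] [0.36898195 0.30653622] -0.5380946868487753
```

Emit:
drive_tool:
  increments:
    - [60,-0.15,-0.1,4,0,0,0]
    - [60,-0.15,-0.1,7,0,0,0]
    - [60,-0.15,-0.1,8.5,0,0,0]
    - [60,-0.15,-0.1,9.5,0,0,0]
    - [60,-0.15,-0.1,9.9,0,0,0]
    - [60,-0.15,-0.1,9.9,0,0,0]
    - [240,-0.15,-0.1,9.9,0,0,0]
    - [240,-0.15,-0.1,9.9,0,0,0]
    - [240,-0.15,-0.1,9.9,0,0,0]
    - [240,-0.15,-0.1,9.9,0,0,0]
    - [240,-0.15,-0.1,9.9,0,0,0]
    - [240,-0.15,-0.1,9.9,0,0,0]
    - [240,-0.15,-0.1,9.9,0,0,0]
    - [240,-0.15,-0.1,9.9,0,0,0]

```text
t: 20.4
tcp_pos: [0.3693, 0.3086, 0.005]
tool_rot: [0.871, 0.491, 0.001, 0.0]
force: [-0.8, -0.7, 5.7]
finger_gap: 0.129
```

Emit:
drive_tool:
  increments:
    - [240,0,0,-2,0,0,0]
    - [240,0,0,-5,0,0,0]
    - [240,0,0,-9,0,0,0]
    - [240,-14.1,38.8,-9.5,0,0,-0.54]
    - [240,-14.1,38.8,-9.5,0,0,-0.54]
    - [240,-14.1,38.8,-9.5,0,0,-0.54]
    - [240,-14.1,38.8,-9.5,0,0,-0.54]
    - [240,-14.1,38.8,-9.5,0,0,-0.54]
    - [240,-14.1,38.8,-9.5,0,0,-0.54]
    - [240,-14.1,38.8,-9.5,0,0,-0.54]
    - [240,-14.1,38.8,-9.5,0,0,-0.54]
    - [240,-14.1,38.8,-9.5,0,0,-0.54]
    - [240,-14.1,38.8,-9.5,0,0,-0.54]
    - [240,-14.1,38.8,-9.5,0,0,-0.54]
    - [240,-14.1,38.8,-9.5,0,0,-0.54]

```text
t: 21.9
tcp_pos: [0.626, -0.0122, 0.0987]
tool_rot: [0.709, 0.706, -0.001, -0.001]
force: [0.1, 1.0, 0.4]
finger_gap: 0.126
```

```bash
python3 green.py; cp pics/g.png pics/w7.png
```

```text
21.95 [ 0.6260866  -0.01184844  0.09890851] [ 7.08392947e-01  7.05817138e-01 -6.10354540e-04 -1.10808357e-03] 0.12654165376702314
```

View pics/w7.png

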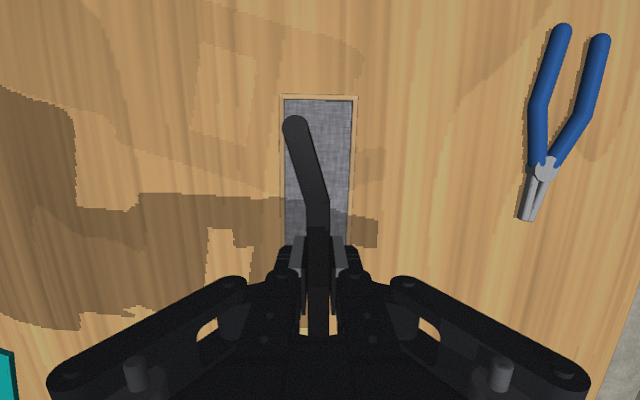

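The temple is held level with its ear tip pointing away. The tray's far corners are at (279,94) and (358,95).

```bash
python3 - <<'E'
from h import *
m=manip.camera_model("wrist")
c=world(m,[(279,94),(358,95)],.007); a=c[1]-c[0]; th=np.arctan2(a[1],a[0]); n=np.array([-np.sin(th),np.cos(th)])
l=world(m,[(279,94),(276,235)],.007);print(l)
print(c,th,np.linalg.norm(a),"ctr",c.mean(0)-.086*n)
E
```

```text
[[ 0.59804135  0.07291274]
 [ 0.59125535 -0.04066714]]
[[0.59804135 0.07291274]
 [0.65743477 0.07196659]] -0.015928997875458123 0.05940095984104519 ctr [ 0.62636822 -0.01354943]
```

Emit:
drive_tool:
  increments:
    - [240,0,0.1,4,0,0,0]
    - [240,0,0.1,6.5,0,0,0]
    - [240,0,0.1,7.8,0,0,0]
    - [240,0,0.1,8.5,0,0,0]
    - [240,0,0.1,8.9,0,0,0]
    - [240,0,0.1,9.1,0,0,0]
    - [240,0,0.1,9.1,0,0,0]
    - [240,0,0.1,9.1,0,0,0]
    - [195,0,0.1,9.1,0,0,0]
    - [195,0,0.1,9.1,0,0,0]
    - [195,0,0.1,9.1,0,0,0]
    - [195,0,0.1,9.1,0,0,0]
    - [195,0,0.1,7.5,0,0,0]
    - [195,0,0.1,4,0,0,0]
    - [195,0,0.1,-3,0,0,0]
    - [195,0,0.1,-10,0,0,0]
    - [195,0,0.1,-13,0,0,0]
    - [195,0,0.1,-13,0,0,0]
    - [195,0,0.1,-13,0,0,0]

```text
t: 23.85
tcp_pos: [0.6313, -0.0137, 0.2353]
tool_rot: [0.709, 0.705, 0.003, 0.005]
force: [0.5, 0.4, 0.0]
finger_gap: 0.237
```

```bash
python3 - <<'E'
from h import *
a=manip.snapshot("side"); b=manip.snapshot("wrist"); print(manip.sense()["tcp_pos"])
s=cv2.resize(a[90:340,185:425],None,fx=2.2,fy=2.2,interpolation=cv2.INTER_CUBIC)
w=b[0:300,200:450]; o=np.zeros((550,800,3),np.uint8); o[:550,:528]=s[:550,:528]; o[:300,535:785]=w
cv2.imwrite("pics/fin.png",o[:,:,::-1])
E
```

```text
[ 0.62827412 -0.01319742  0.23000297]
```

View pics/fin.png

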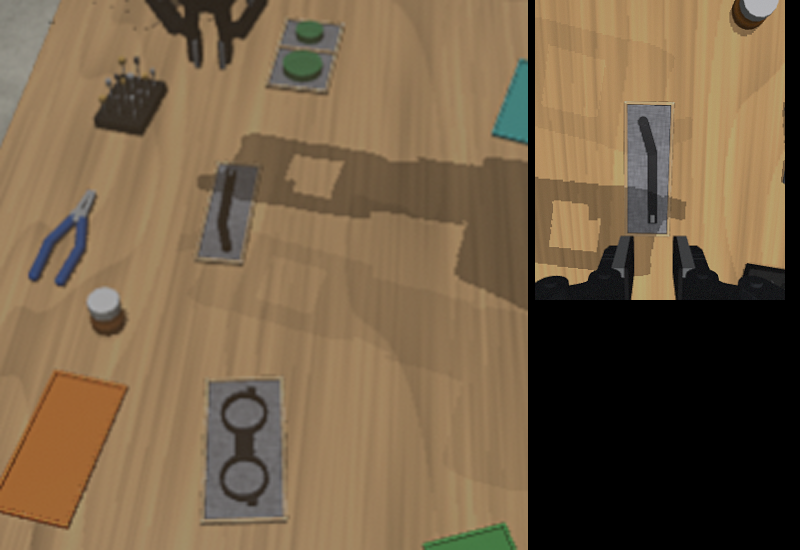

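All four parts lie inside their trays and the bystanders haven't moved. Next I'll let the arm settle and hand in.

Emit:
drive_tool:
  increments:
    - [195,0,0,0,0,0,0]
    - [195,0,0,0,0,0,0]
    - [195,0,0,0,0,0,0]
    - [195,0,0,0,0,0,0]
    - [195,0,0,0,0,0,0]

```text
t: 24.45
tcp_pos: [0.6286, -0.0133, 0.2287]
tool_rot: [0.709, 0.705, -0.0, -0.0]
force: [0.9, -0.9, -1.1]
finger_gap: 0.238
```

```bash
python3 -c "
from station import manip
print(manip.sign_off())"
```

```text
the job is handed in; nothing more can be done
None
```

I picked up all four parts once each, placed and released them in their trays, and handed the job in at about 24.5 s with the arm clear. The sign-off gave no verdict.

- **Final pictures:** all four parts lie inside their rims, and the pliers, burr stand and jar looked unmoved. I judged the front, the temple and the bystanders by eye only.
- **Lens positions:** measured before the last two parts were moved, both lenses were within about 4 mm of their bay centres.
- **Disagreement:** the side and wrist cameras differed by up to about 7–8 mm on positions. I aimed at a compromise, leaning towards the wrist view, and this is well inside the allowed offsets.
- **Not measured:** I only saw that the parts looked flat. I did not measure tilt or height on the tray floor.

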